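Lock a T-foot post into the bench rail

TASK

Take the post with the flat black wing grip out of the wooden block, drop its T-shaped foot into the slot in the aluminium rail with the wing in line with the slot, and bring it gently up against the stop block on the side facing the robot. There press it down against the spring in the rail, turn it a quarter turn clockwise so that the foot locks under the lips, and let go: it must stand upright and locked, touching the stop or nearly so. Do not force anything, do not shift the stop block, and leave the other posts and things on the bench where they are.

Things in the scene. Friction and masses are not known exactly. Their poses are not given: they have to be found in the camera images.
- wing (a point): Centre of the flat black wing grip, 34 x 14 x 30 mm along the post's x, y, z (z up; flat sides 14 apart), on top of the steel wing post (the one to mount, about 0.10 to 0.17 kg). Below this point: wing underside at -15, a 12 mm stem, a round 40 mm collar from -50.5 to -56.5, an 11 mm neck, the T-foot from -65 to -71. It starts in the storage block, collar resting on the block's top.
- tpost: The same post; origin at the centre of its T-foot's underside, 71 mm below the wing's centre. The foot is 28 mm long along x, as the wing, and 12 wide. Corners cut so that under the lips it turns clockwise only (from above) and stops 5 degrees past a quarter turn. Alike after a half turn. Underside below the insert's top: 8.5 mm when just on the strip, 12 when clear to turn (9 N) and when locked, 14.5 when the collar lands (hard, 11 N).
- rail: Fixed aluminium trough rail, 300 long (x), 60 wide (y), its top edges 35 mm above this origin (centre of its underside; it stands on black feet, height varies by 8 mm). Inside lies a T-slot insert, 43 wide, clamped with its top 0 to 7 mm below the rail's top edges; how deep is not measured and has to be felt. The collar fits between the walls (44 apart).
- slot (a point): Middle of the slot at the level of the rail's top edges (the insert's top is 0 to 7 mm lower), axes as the rail. The slot runs along x over the whole length: 14 mm wide between lips 6 mm thick, over a channel 29 mm wide with a sprung strip 8.5 mm below the insert's top. Spring: 6 N at the first movement, 0.8 N more per mm; best let go while still a little pressed.
- stop: Dark steel stop block clamped on the rail, 30 long (x), 58 wide, top 16 mm above the rail's top edges, reaching down into the trough. Origin: middle of its face looking along the rail's -x (towards the robot), level with the rail's top edges; x points into the block, along the rail. The post belongs on the -x side, collar's edge touching this face (wing centre 20 mm from it). The slot is free for at least 150 mm on that side.
- rack: Fixed wooden storage block, 270 (x) x 75 x 25 mm high, with three 33 mm square holes at x = -90, 0, 90 mm; origin at the centre of its underside. Holds the three posts in any order.
- knobpost: Post like the wing post but with a round black knob (30 mm dia.) on top and a round foot; it stands in the storage block and stays there. Origin: centre of its underside.
- rodpost: Post with a bare 12 mm steel rod on top and a round foot; it stands in the storage block and stays there. Origin: centre of its underside.
- dropper1: Small amber dropper bottle, 26 mm dia., 60 high, black cap; bystander. Origin: centre of underside.
- dropper2: Second dropper bottle, the same.
- jar: Glass jar, 60 mm dia., 65 high; bystander. Origin: centre of underside.
- beaker: Glass beaker, 60 mm dia., 70 high; bystander. Origin: centre of underside.
- weight: Brass weight, 36 mm dia., 40 high; bystander. Origin: centre of underside.
There are look-alikes about, which are no part of the job. Leave any yellow look-alike of the tpost alone.

How it is judged:
On the way, in this order (a step that is already met when the one before it is completed fails the run):
1. the foot sits in the slot, not yet turned (wing in line with the slot) (y of wing in the frame of rail between -0.004 and 0.004 m and x of wing in the frame of rail between -0.15 and 0.1 m and z of wing in the frame of rail below 0.0985 m and angle between the x axis of wing and the x axis of rail, either way round below 0.25 rad), for 0.1 s.
2. the foot is turned across under the lips (y of wing in the frame of rail between -0.004 and 0.004 m and x of wing in the frame of rail between -0.15 and 0.1 m and z of wing in the frame of rail below 0.096 m and angle between the x axis of wing and the y axis of rail, either way round below 0.25 rad), for 0.1 s.
At the end, for the whole second after the job is handed in: The wing post is let go and at rest in the rail, upright within 0.1 rad, its wing across the slot within 0.22 rad, lifted against the lips (wing centre 85 to 96 mm over the rail's origin), and its collar within 2.5 mm of the stop block's face (y of wing in the frame of rail between -0.004 and 0.004 m and x of wing in the frame of rail between -0.15 and 0.1 m and z of wing in the frame of rail between 0.085 and 0.096 m and x of wing in the frame of stop between -0.0225 and -0.0175 m and angle between the x axis of wing and the y axis of rail, either way round below 0.22 rad and angle between wing's own z axis and vertical below 0.1 rad and linear speed of tpost below 0.02 m/s and contact force between the fingers and tpost below 0.1 N); the robot touches nothing.
It fails at once if the post is forced on the rail or stop (over 45 N) (contact force between tpost and rail above 45 N).
It fails at once if the post is rammed against the stop block (over 15 N) (contact force between tpost and stop above 15 N).
It fails at once if the stop block is shifted by more than 3 mm (distance of stop from where it was at the start of the episode above 0.003 m).
It fails at once if another post, the glassware or the weight is moved by more than 15 mm (distance of any of knobpost, rodpost, dropper1, dropper2, jar, beaker, weight from where it was at the start of the episode above 0.015 m).
It also fails if it takes over 58 s, if anything falls off the work surface, if the arm or the gripper's body presses on something with over 40 N, if the wrist force passes 120 N, or if a joint passes its speed limit or range.

ROBOT

A 6-joint arm with a two-finger parallel gripper is mounted at the origin on the work surface. World frame = base frame: x ahead of the robot, y to its left, z up, the work surface at z = 0. Lengths are in m, angles in rad, forces in N, time in s.
With the tool pointing down it reaches from about 0.3 to 0.775 m from the base axis. Payload 14.6 kg.
Tool frame: the origin (TCP) lies on the centre line of the jaws, within the pads' length; the fingertips stand 19 mm ahead of it and the grasp point (between the pads) is the TCP; z points along the fingers, y is the direction in which the jaws open and shut (so a half turn about z gives the same grasp; the last joint's range is limited). The gripper opens to 94 mm and grips with 3 to 60 N. Pads are 16 mm wide; open, the fingers measure 119 mm over their backs; the gripper's body (75 mm by 177 mm) begins 78 mm behind the grasp point.
Start: joints at [1.104, 0.3, 1.521, -0, 1.321, -0.067], TCP at [0.214, 0.507, 0.195] pointing down, gripper open.
Joint ranges: [-3.03, 3.03], [-0.79, 2.21], [0.23, 2.52], [-1.04, 4.18], [0, 3.07], [-2.55, 2.55]. Speed limits (rad/s): [2.22, 2.22, 2.57, 3.14, 3.14, 3.14].

INTERFACE

Orientations are given as [roll, pitch, yaw] about the fixed x, y, z axes, in that order (R = Rz(yaw) Ry(pitch) Rx(roll)).
In Python, from station import ctrl gives the robot as it stands. The module is installed in compiled form; this text tells all that it offers.
- The arm moves only by the shell command python3 -m creep 'ROWS' [FORCE]. ROWS is a JSON object of lists of equal length, an entry for each row: "translation": the shift along the world's x, y, z in mm, a list of three; "yaw": the turn about the world's z in rad; "gripper": the closure in counts, from 0 (fully open) to 255 (shut). A call has 1 to 5 rows; each row is the pose to reach, as a shift and turn from the pose measured when the call began; what a row does not reach only later rows make up. A row lasts 1/12 s, in which the tool goes at most 41.7 mm and 7.16 degrees, less where a joint would pass 70% of its speed; a pose out of reach is approached as far as the arm can. A call with a gripper value outside its range is refused whole. The fingers move at their own pace and stop on an object; FORCE is the grip in N (left out, the last holds). Time passes only in rows, so rows that repeat a pose let the fingers close. It gives the time, the measured TCP pose, the force and the opening at its end, in the units of the state.
- ctrl.get_obs(): the state, without advancing time (a new reading comes with each control period).
- ctrl.camera(name): name is "side" or "top" or "wrist"; returns a dict with "pixels" (384x512x3 uint8, red, green, blue), "depth" (384x512 float32, m along the optical axis (not along the pixel's ray), 0 where there is no reading), "fx", "fy", "cx", "cy" (pixels), "dist" ([k1, k2, p1, p2, k3] as OpenCV has them; the pictures are not rectified), "R" (3x3) and "t" (3): a world point X has camera coordinates R X + t; the wrist camera has in their place "tool_from_camera" (4x4, takes a point from camera to tool coordinates, whose origin is the TCP and whose axes are the flange's). Camera axes: x right, y down, z forward; pixel columns grow to the right and rows downward; lengths in m; the calibration is good to about 2 mm. A picture is of the moment at which its call begins: read the wrist's pose just before it.
- ctrl.hand_in(): hands the job in, once; it reports no verdict.
The state is a dict: "time_s": time; "qpos": joint angles; "joint_vel": joint speeds; "tau": joint torques, N m; "ee_pos": TCP position; "eef_rot": TCP orientation; "force": force on the tool from outside, world axes, zero at the start; "moment": the same for the moment, N m; "grip_width": finger opening in m.
Only numpy, scipy, OpenCV 4.12 (cv2) and the standard library are available. Lean on these libraries where they do the work, as an engineer would, in place of code of your own. Each camera call takes 0.05 s, during which the arm holds its last target. There are 200 camera calls.

## Working session

There is one attempt and no reset: what is moved stays moved. The work goes in short steps, Python scripts to look and compute and a shell command to move; the robot and the scene stay as the last step left them, time stands still between calls to the robot, and variables do not carry over. Pictures are saved under pics/ and viewed, about 8 in all and at most 12, crops included, and the job is handed in when it is done.

```bash
mkdir -p pics
cat > h.py <<'E'
import numpy as np, cv2
from station import ctrl
from scipy.spatial.transform import Rotation as Rn
def grab(n):
    o=ctrl.get_obs(); c=ctrl.camera(n)
    K=np.array([[c['fx'],0,c['cx']],[0,c['fy'],c['cy']],[0,0,1]]); d=np.array(c['dist'],float)
    if n=='wrist':
        T=np.array(c['tool_from_camera']); Rt=Rn.from_euler('xyz',o['eef_rot']).as_matrix()
        Rw=Rt@T[:3,:3]; C=Rt@T[:3,3]+np.array(o['ee_pos'])
    else:
        Rw=np.array(c['R']).T; C=-Rw@np.array(c['t'])
    return dict(img=c['pixels'],dep=c['depth'],K=K,d=d,Rw=Rw,C=C)
def ray(g,uv):
    p=cv2.undistortPoints(np.array(uv,float).reshape(-1,1,2),g['K'],g['d']).reshape(-1,2)
    return np.c_[p,np.ones(len(p))]
def onz(g,uv,z):
    r=ray(g,uv)@g['Rw'].T; return g['C']+r*((z-g['C'][2])/r[:,2])[:,None]
def cloud(g):
    h,w=g['dep'].shape; u,v=np.meshgrid(np.arange(w),np.arange(h))
    r=ray(g,np.c_[u.ravel(),v.ravel()])*g['dep'].ravel()[:,None]
    P=r@g['Rw'].T+g['C']; P[g['dep'].ravel()==0]=np.nan
    return P.reshape(h,w,3)
def save(img,n): cv2.imwrite('pics/'+n,cv2.cvtColor(img,cv2.COLOR_RGB2BGR))
E
python3 - <<'E'
from h import *
o=ctrl.get_obs(); print({k:np.round(v,3) for k,v in o.items()})
a=grab('top');b=grab('side')
np.savez('t.npz',**a);np.savez('s.npz',**b)
print(a['C'],b['C'],a['K'],np.isfinite(cloud(a)[...,0]).mean())
save(cv2.resize(a['img'],(800,600)),'top.png');save(cv2.resize(b['img'],(800,600)),'side.png')
E
```

```text
{'time_s': np.float64(0.0), 'qpos': array([ 1.104,  0.3  ,  1.522, -0.   ,  1.321, -0.067]), 'joint_vel': array([ 0.   ,  0.001,  0.001,  0.001, -0.002, -0.   ]), 'tau': array([ 2.0000e-03, -5.3180e+01, -3.5275e+01,  7.1000e-02,  2.4000e-02,
       -0.0000e+00]), 'ee_pos': array([0.214, 0.506, 0.194]), 'eef_rot': array([-3.14 , -0.   ,  2.742]), 'force': array([ 0.103, -0.595,  0.518]), 'moment': array([-0.009,  0.052, -0.002]), 'grip_width': np.float64(0.094)}
[ 0.432833   -0.00433515  1.1742951 ] [-0.00984674 -0.61686329  0.60181257] [[382.30822994   0.         255.00763839]
 [  0.         382.30822994 190.42810763]
 [  0.           0.           1.        ]] 0.9960581461588541
```

View pics/top.png

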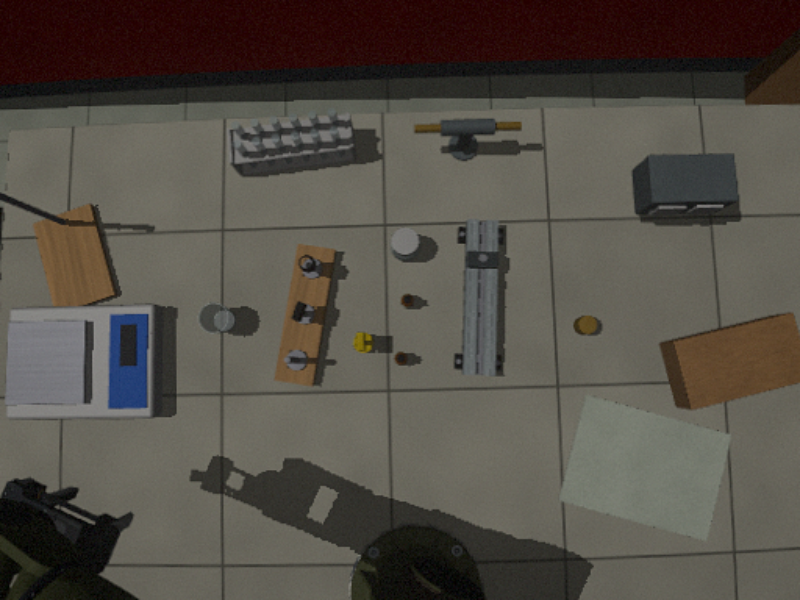

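View pics/side.png

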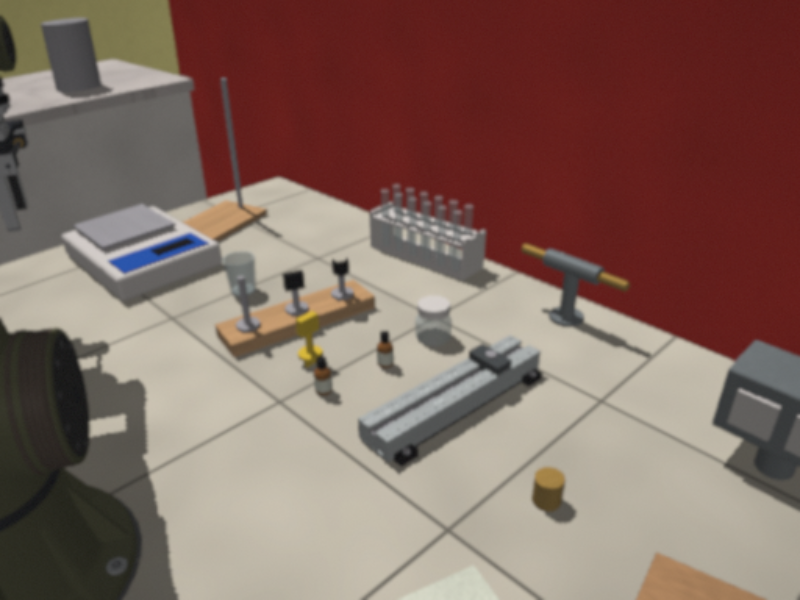

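The top view (800x600) shows the wing post in the middle rack hole at about (303,312). The knob is at (308,263), the rod at (297,360) and the yellow decoy at (363,342). The rail spans x 463–503 and y 222–375, with the stop at (482,258). The side view agrees. Next I'll measure from the depth.

Run:
```python
from h import *
g=dict(np.load('t.npz'));P=cloud(g);u,v=np.meshgrid(np.arange(512),np.arange(384))
s=512/800
def box(x0,x1,y0,y1): return (u>=x0*s)&(u<=x1*s)&(v>=y0*s)&(v<=y1*s)
def rect(m,n):
    q=P[m][:,:2]*1000; r=cv2.minAreaRect(q.astype(np.float32)); print(n,m.sum(),'z',np.percentile(P[m][:,2],[10,50,90]).round(4),np.round(r[0],1),np.round(r[1],1),round(r[2],1))
Z=P[...,2]
m=box(450,520,210,385); 
print('hist',np.histogram(Z[m],bins=np.arange(0,.09,.004)))
print('table',np.median(Z[box(540,560,300,350)]))
m2=box(268,345,235,392)
print('rackhist',np.histogram(Z[m2],bins=np.arange(0,.12,.005)))
rect(m2&(Z>.018)&(Z<.031),'rack')
rect(box(285,322,295,330)&(Z>.075),'wing'); print(P[box(285,322,295,330)&(Z>.075)].mean(0))
i=g['img'].astype(int).max(2)
w=box(285,322,295,330)&(i<45)
print('dark',w.sum(),u[w].mean(),v[w].mean()); rr=cv2.minAreaRect(np.c_[u[w],v[w]].astype(np.float32)); print(rr)
print(onz(g,[[u[w].mean(),v[w].mean()]],.0965))
save(cv2.resize(g['img'][130:255,170:335],None,fx=4.8,fy=4.8,interpolation=cv2.INTER_CUBIC),'c1.png')
```

```text
hist (array([1062,   79,   87,   85,   25,    8,   77,  270,  247,  893,  357,
         13,   61,  116,   14,    0,    0,    0,    0,    0,    0,    0]), array([0.   , 0.004, 0.008, 0.012, 0.016, 0.02 , 0.024, 0.028, 0.032,
       0.036, 0.04 , 0.044, 0.048, 0.052, 0.056, 0.06 , 0.064, 0.068,
       0.072, 0.076, 0.08 , 0.084, 0.088]))
table -0.0006434307219889135
rackhist (array([ 996,   41,   21,   75, 1015,  786,  137,    7,    3,    2,    4,
          1,    3,   16,   11,    6,   11,   12,   55,   49,    1,    3,
          8]), array([0.   , 0.005, 0.01 , 0.015, 0.02 , 0.025, 0.03 , 0.035, 0.04 ,
       0.045, 0.05 , 0.055, 0.06 , 0.065, 0.07 , 0.075, 0.08 , 0.085,
       0.09 , 0.095, 0.1  , 0.105, 0.11 , 0.115]))
rack 1904 z [0.0214 0.0245 0.0279] [535.  200.3] [ 76.5 270.9] 79.7
wing 75 z [0.082  0.0949 0.0985] [534.9 200.2] [14.6 33.7] 69.7
[0.53403325 0.19894353 0.09307705]
dark 88 192.3409090909091 199.3181818181818
((194.14999389648438, 200.05001831054688), (12.332881927490234, 11.384199142456055), 18.434947967529297)
[[0.53264193 0.1950536  0.0965    ]]
```

View pics/c1.png

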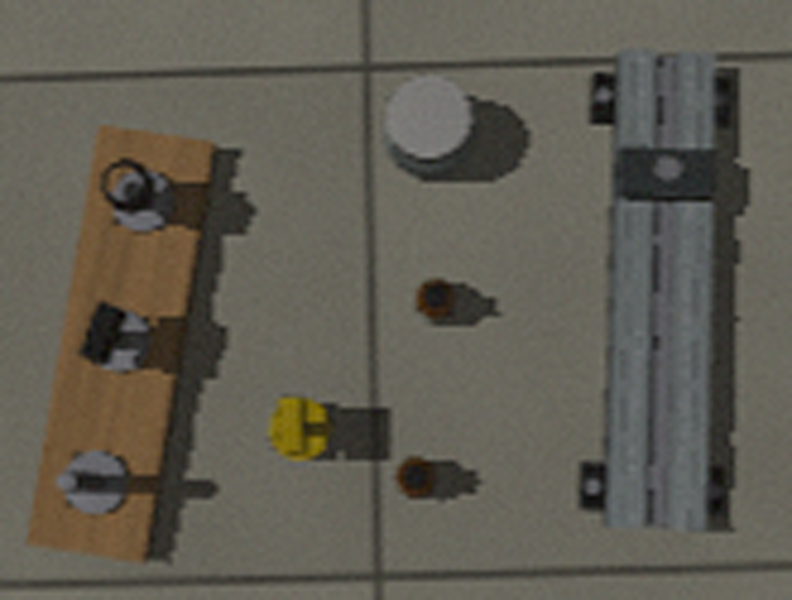

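```bash
python3 - <<'E'
from h import *
g=dict(np.load('t.npz'));P=cloud(g);u,v=np.meshgrid(np.arange(512),np.arange(384))
s=512/800;Z=P[...,2]
def box(x0,x1,y0,y1): return (u>=x0*s)&(u<=x1*s)&(v>=y0*s)&(v<=y1*s)
def rect(m,n):
    q=P[m][:,:2]*1000; r=cv2.minAreaRect(q.astype(np.float32)); print(n,m.sum(),'z',np.percentile(Z[m],[10,50,90]).round(4),np.round(r[0],1),np.round(r[1],1),round(r[2],1))
m=box(462,508,215,380)&(Z>.030)&(Z<.047); m=cv2.morphologyEx(m.astype(np.uint8),cv2.MORPH_OPEN,np.ones((5,5)))>0
rect(m,'rail')
q=P[m][:,:2]; c,V=np.linalg.eigh(np.cov(q.T)); print('pca',np.degrees(np.arctan2(V[1,1],V[0,1])),q.mean(0))
rect(box(462,508,235,280)&(Z>.049),'stop')
for n,b in dict(jar=(385,425,225,262),d1=(398,415,290,308),d2=(394,412,350,366),beak=(195,240,300,335),yel=(352,380,328,355)).items():
    k=box(*b)&(Z>.03); print(n,P[k].mean(0).round(3),Z[k].max().round(3))
E
python3 -m creep '{"translation":[[15,-14,30],[40,-38,60],[65,-62,75],[90,-86,75],[115,-110,75]],"yaw":[0,0,0,0,0],"gripper":[0,0,0,0,0]}' 35
python3 -m creep '{"translation":[[27,-26,0],[54,-52,0],[81,-78,0],[108,-104,0],[135,-130,0]],"yaw":[0,0,0,0,0],"gripper":[0,0,0,0,0]}'
python3 -m creep '{"translation":[[27,-26,0],[54,-52,0],[70,-67,0],[70,-67,0],[70,-67,0]],"yaw":[0,0,0,0,0],"gripper":[0,0,0,0,0]}'
python3 - <<'E'
from h import *
o=ctrl.get_obs();print(o['ee_pos'],o['eef_rot'],o['joint_vel'])
g=grab('wrist');np.savez('w1.npz',**g);print(g['C'],g['Rw'][:,2]);save(g['img'],'w1.png')
E
```

```text
rail 1429 z [0.0356 0.0386 0.0413] [ 557.8 -138.2] [ 61.  298.8] 86.2
pca 176.39218475681352 [ 0.54546635 -0.13743572]
stop 189 z [0.0507 0.0529 0.0555] [ 627.6 -143.7] [56.9 29.4] 85.8
jar [0.66  0.002 0.059] 0.07
d1 [0.554 0.001 0.044] 0.062
d2 [0.444 0.016 0.044] 0.064
beak [0.53  0.372 0.055] 0.073
yel [0.475 0.087 0.082] 0.09
time_s: 0.52
ee_pos: [0.33, 0.3953, 0.2702]
eef_rot: [3.141, 0.001, 2.742]
force: [0.7, 1.3, 0.5]
grip_width: 0.094
time_s: 0.93
ee_pos: [0.466, 0.2637, 0.2701]
eef_rot: [3.141, 0.0, 2.742]
force: [-0.2, 0.5, 1.0]
grip_width: 0.0936
time_s: 1.35
ee_pos: [0.5363, 0.1959, 0.2693]
eef_rot: [-3.141, -0.001, 2.74]
force: [-0.4, -0.6, -0.6]
grip_width: 0.0944
[0.53630163 0.19593552 0.26934098] [-3.14117873e+00 -7.19776442e-04  2.74030146e+00] [ 0.04016723 -0.02187822  0.01417162  0.00363235  0.0001899   0.01068581]
[0.47331812 0.22290888 0.45875265] [ 0.22077426 -0.09308249 -0.970873  ]
```

View pics/w1.png

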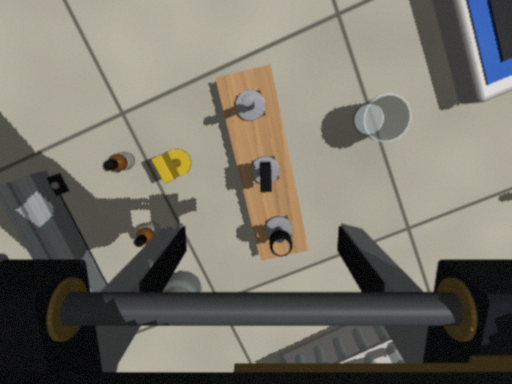

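The wrist view shows the wing as a dark rectangle at about (265,177), roughly parallel to the tool x. The knob is at (281,240) and the rod at (250,105).

```bash
cat >> h.py <<'E'
def wingpose(g,x0,x1,y0,y1,ztop,dark=60):
    P=cloud(g);h,w=P.shape[:2];u,v=np.meshgrid(np.arange(w),np.arange(h))
    m=(u>=x0)&(u<=x1)&(v>=y0)&(v<=y1)&(g['img'].max(2)<dark)
    n,l,st,_=cv2.connectedComponentsWithStats(m.astype(np.uint8)); k=1+np.argmax(st[1:,4]); m=l==k
    c=cv2.findContours(m.astype(np.uint8),0,1)[0]; c=max(c,key=len).reshape(-1,2)
    q=onz(g,c,ztop)[:,:2]*1000; r=cv2.minAreaRect(q.astype(np.float32)); print('mask',m.sum(),np.round(r[0],1),np.round(r[1],1),round(r[2],1))
    t=m&(P[...,2]>ztop-.008); q=P[t]; r=cv2.minAreaRect((q[:,:2]*1000).astype(np.float32))
    print('cloud',t.sum(),q.mean(0).round(4),'z med',np.median(q[:,2]).round(4),np.round(r[0],1),np.round(r[1],1),round(r[2],1))
    return m
E
python3 - <<'E'
from h import *
g=dict(np.load('w1.npz'))
wingpose(g,250,285,150,205,.0965)
E
```

```text
mask 295 [531.6 202.4] [13.1 33.8] 67.4
cloud 280 [0.5327 0.2028 0.0958] z med 0.0959 [532.9 202.5] [12. 32.] 67.5
```

The two cameras agree to within about 3 mm and the wing axis is at about 157.4°. I'll squeeze the wing lightly along its length to centre it, then grip the flats.

```bash
python3 -m creep '{"translation":[[-3,5.5,0],[-3,5.5,0],[-3,5.5,-10],[-3,5.5,-25],[-3,5.5,-40]],"yaw":[-0.12,-0.24,-0.36,-0.48,-0.6],"gripper":[92,92,92,92,92]}' 4
python3 -m creep '{"translation":[[0,0,-10],[0,0,-20],[0,0,-30],[0,0,-40],[0,0,-50]],"yaw":[-0.12,-0.24,-0.36,-0.48,-0.6],"gripper":[92,92,92,92,92]}'
python3 -m creep '{"translation":[[0,0,0],[0,0,0],[0,0,0],[0,0,0],[0,0,0]],"yaw":[-0.12,-0.24,-0.36,-0.36,-0.36],"gripper":[92,92,92,92,92]}'
python3 - <<'E'
from h import *
o=ctrl.get_obs();print(o['ee_pos'],np.degrees(o['eef_rot']),o['grip_width'],o['qpos'])
E
```

```text
time_s: 1.82
ee_pos: [0.532, 0.2034, 0.2296]
eef_rot: [3.141, -0.0, 2.137]
force: [0.7, 0.7, -0.5]
grip_width: 0.0644
time_s: 2.23
ee_pos: [0.5311, 0.2046, 0.1793]
eef_rot: [3.141, -0.001, 1.533]
force: [-0.2, 0.1, -0.1]
grip_width: 0.0601
time_s: 2.65
ee_pos: [0.5305, 0.2054, 0.1795]
eef_rot: [3.141, -0.001, 1.178]
force: [-0.7, 0.7, -0.2]
grip_width: 0.06
[0.5305366  0.20544568 0.17946694] [ 1.79939057e+02 -3.43227543e-02  6.75119246e+01] 0.059996209165855865 [ 3.05194306e-01  3.53565338e-01  1.48622849e+00 -2.32722532e-04
  1.30059886e+00  6.97747567e-01]
```

```bash
python3 -m creep '{"translation":[[3,-4,-10],[3,-4,-35],[3,-4,-60],[3,-4,-82],[3,-4,-95]],"yaw":[0,0,0,0,0],"gripper":[92,92,92,92,92]}' 4
python3 -m creep '{"translation":[[0,0,0],[0,0,0],[0,0,0],[0,0,0],[0,0,0]],"yaw":[0,0,0,0,0],"gripper":[92,110,140,180,200]}'
python3 -m creep '{"translation":[[0,0,0],[0,0,0],[0,0,0],[0,0,0],[0,0,0]],"yaw":[0,0,0,0,0],"gripper":[200,200,200,200,200]}'
python3 - <<'E'
from h import *
g=grab('wrist');save(g['img'],'w2.png')
E
```

```text
time_s: 3.07
ee_pos: [0.5323, 0.2011, 0.0813]
eef_rot: [-3.14, 0.001, 1.182]
force: [0.2, 0.5, -0.7]
grip_width: 0.0601
time_s: 3.48
ee_pos: [0.5328, 0.2012, 0.0823]
eef_rot: [-3.142, 0.0, 1.183]
force: [0.0, -0.3, 0.1]
grip_width: 0.037
time_s: 3.9
ee_pos: [0.5328, 0.2012, 0.0824]
eef_rot: [3.142, 0.0, 1.183]
force: [0.7, 0.2, -1.0]
grip_width: 0.0338
```

View pics/w2.png

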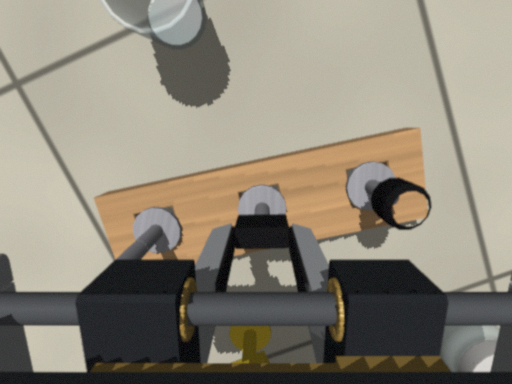

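The wing is held by its ends at 33.8 mm, so it is centred. I'll open, turn back and grip the flats.

```bash
python3 -m creep '{"translation":[[0,0,0],[0,0,0],[0,0,0],[0,0,0],[0,0,0]],"yaw":[0,0,0,0,0.1],"gripper":[92,92,92,92,92]}' 4
python3 -m creep '{"translation":[[0,0,0],[0,0,0],[0,0,0],[0,0,0],[0,0,0]],"yaw":[0.12,0.24,0.36,0.48,0.6],"gripper":[92,92,92,92,92]}'
python3 -m creep '{"translation":[[0,0,0],[0,0,0],[0,0,0],[0,0,0],[0,0,0]],"yaw":[0.12,0.24,0.36,0.48,0.6],"gripper":[92,92,92,92,92]}'
python3 - <<'E'
from h import *
o=ctrl.get_obs();p=o['ee_pos'];print('go',np.round((np.array([.5328,.2012,.0828])-p)*1000,1),'yaw',1.183+np.pi/2-o['eef_rot'][2])
E
```

```text
time_s: 4.37
ee_pos: [0.5329, 0.2012, 0.0824]
eef_rot: [3.141, 0.0, 1.281]
force: [0.1, -0.1, 1.2]
grip_width: 0.0592
time_s: 4.78
ee_pos: [0.5329, 0.2012, 0.0824]
eef_rot: [3.141, 0.0, 1.887]
force: [0.1, -0.1, 0.3]
grip_width: 0.0603
time_s: 5.2
ee_pos: [0.5329, 0.2012, 0.0824]
eef_rot: [3.141, 0.0, 2.493]
force: [-0.2, 0.2, 0.4]
grip_width: 0.0599
go [-0.1 -0.   0.4] yaw 0.260836764460763
```

```bash
python3 -m creep '{"translation":[[0,0,0.4],[0,0,0.4],[0,0,0.4],[0,0,0.4],[0,0,0.4]],"yaw":[0.12,0.24,0.261,0.261,0.261],"gripper":[92,92,92,150,255]}' 30
python3 -m creep '{"translation":[[0,0,0],[0,0,0],[0,0,0],[0,0,0],[0,0,0]],"yaw":[0,0,0,0,0],"gripper":[255,255,255,255,255]}' 30
python3 -m creep '{"translation":[[0,0,3],[0,0,10],[0,0,25],[0,0,50],[0,0,75]],"yaw":[0,0,0,0,0],"gripper":[255,255,255,255,255]}'
python3 -m creep '{"translation":[[0,0,20],[0,0,35],[0,0,35],[0,0,35],[0,0,35]],"yaw":[0,0,0,0,0],"gripper":[255,255,255,255,255]}'
```

```text
time_s: 5.62
ee_pos: [0.5329, 0.2012, 0.0828]
eef_rot: [3.141, 0.0, 2.75]
force: [-0.3, 0.3, -0.3]
grip_width: 0.0501
time_s: 6.03
ee_pos: [0.5329, 0.2013, 0.0828]
eef_rot: [3.141, 0.0, 2.75]
force: [0.2, 0.3, 0.5]
grip_width: 0.0167
time_s: 6.45
ee_pos: [0.5325, 0.2011, 0.1588]
eef_rot: [-3.141, -0.001, 2.75]
force: [0.0, 0.3, -2.1]
grip_width: 0.0129
time_s: 6.87
ee_pos: [0.532, 0.201, 0.1926]
eef_rot: [-3.14, -0.002, 2.75]
force: [-0.3, 0.2, -1.7]
grip_width: 0.0129
```

Run:
```python
from h import *
o=ctrl.get_obs();print(o['ee_pos'],o['grip_width'])
g=grab('wrist');s=grab('side');np.savez('w3.npz',**g);np.savez('s3.npz',**s)
R=s['Rw'].T;p,_=cv2.projectPoints(np.array([o['ee_pos']]),cv2.Rodrigues(R)[0],-R@s['C'],s['K'],s['d']);print(p)
x,y=p.ravel().astype(int)
c=cv2.resize(s['img'][max(0,y-70):y+80,x-60:x+60],(400,500),interpolation=cv2.INTER_CUBIC)
w=cv2.resize(g['img'][100:340,160:352],(400,500))
save(np.hstack([c,w]),'h3.png')
```

```text
[0.53202606 0.20096484 0.19264466] 0.012877850062160403
[[[183.89639672 140.32296902]]]
```

View pics/h3.png

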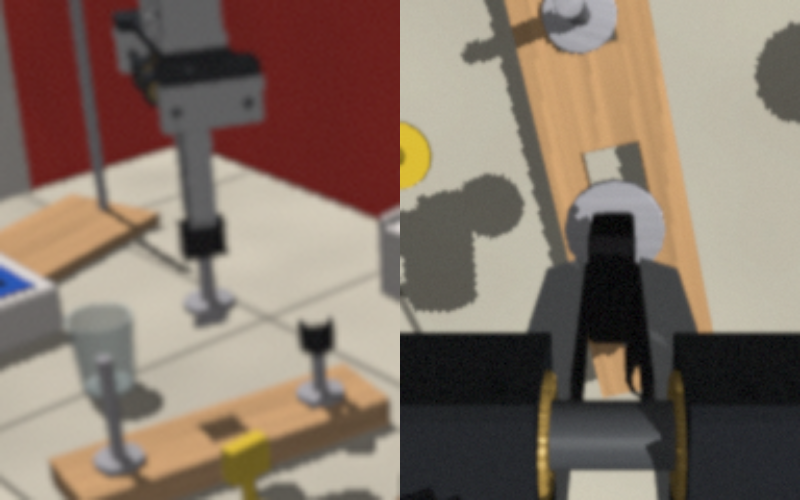

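Run:
```python
from h import *
g=dict(np.load('w3.npz'));P=cloud(g)
for u,v in [(246,205),(249,213),(255,192),(280,208),(283,213),(262,190),(262,205),(262,210),(262,225),(262,240)]: print((u,v),g['img'][v,u],P[v,u].round(4))
s=dict(np.load('s3.npz'));R=s['Rw'].T;t=np.array([.532,.201,.1926])
p,_=cv2.projectPoints(np.array([t-[0,0,d] for d in (-.015,.015,.0505,.0565,.065,.071)]),cv2.Rodrigues(R)[0],-R@s['C'],s['K'],s['d'])
print(((p.reshape(-1,2)-[183-60,140-70])*3.333).round(0))
C=cloud(s)
for y in (218,235,250,258,290,300,305): 
    yy=70+int(y/3.333); xx=123+int((203)/3.333); print(y,s['img'][yy,xx],C[yy,xx].round(3))
```

```text
(246, 205) [108 107 110] [0.5239 0.191  0.1402]
(249, 213) [66 67 68] [0.5314 0.1904 0.1392]
(255, 192) [169 167 174] [0.5167 0.202  0.1405]
(280, 208) [163 163 168] [0.5367 0.2157 0.1408]
(283, 213) [160 159 164] [0.5413 0.2164 0.1419]
(262, 190) [169 168 173] [0.5175 0.2078 0.1395]
(262, 205) [13 13 17] [0.5173 0.2078 0.1873]
(262, 210) [13 16 12] [0.5173 0.2078 0.1993]
(262, 225) [11 11 12] [0.5243 0.2049 0.2055]
(262, 240) [13 15 11] [0.5331 0.2013 0.2061]
[[201. 216.]
 [205. 253.]
 [209. 296.]
 [210. 303.]
 [211. 313.]
 [212. 320.]]
218 [92 92 93] [0.521 0.186 0.214]
235 [23 24 24] [0.526 0.196 0.197]
250 [23 21 23] [0.526 0.198 0.183]
258 [57 55 56] [0.526 0.199 0.177]
290 [125 123 124] [0.525 0.202 0.149]
300 [149 146 150] [0.524 0.202 0.141]
305 [158 156 160] [0.521 0.198 0.141]
```

The hold is good: the collar top is at 0.1405 and the wing top at 0.206, so the wing centre is 1.6 mm below the TCP. Next I'll go over the rail.

```bash
python3 -m creep '{"translation":[[1,-10,0],[2,-35,0],[3,-65,0],[4,-95,0],[5,-125,0]],"yaw":[0.03,0.06,0.09,0.12,0.16],"gripper":[255,255,255,255,255]}'
python3 -m creep '{"translation":[[1,-30,0],[2,-60,0],[3,-90,0],[4,-120,0],[5,-150,0]],"yaw":[0.03,0.06,0.09,0.12,0.15],"gripper":[255,255,255,255,255]}'
python3 -m creep '{"translation":[[1,-30,0],[0,-50,0],[0,-60,0],[0,-60,0],[0,-60,0]],"yaw":[0.02,0.02,0.02,0.02,0.02],"gripper":[255,255,255,255,255]}'
python3 - <<'E'
from h import *
o=ctrl.get_obs();print(o['ee_pos'],o['eef_rot'])
g=grab('wrist');np.savez('w4.npz',**g);save(cv2.resize(g['img'],(768,576)),'w4.png')
E
```

```text
time_s: 7.38
ee_pos: [0.5365, 0.0748, 0.1915]
eef_rot: [-3.139, -0.004, 2.911]
force: [1.1, 0.3, -1.7]
grip_width: 0.0128
time_s: 7.8
ee_pos: [0.541, -0.0767, 0.1906]
eef_rot: [-3.139, -0.005, 3.063]
force: [0.7, 0.2, -2.1]
grip_width: 0.0132
time_s: 8.22
ee_pos: [0.541, -0.1361, 0.1901]
eef_rot: [-3.14, -0.006, 3.082]
force: [-0.0, 0.3, -1.0]
grip_width: 0.013
[ 0.54095177 -0.13612499  0.19007833] [-3.13981106 -0.00606285  3.08223415]
```

View pics/w4.png

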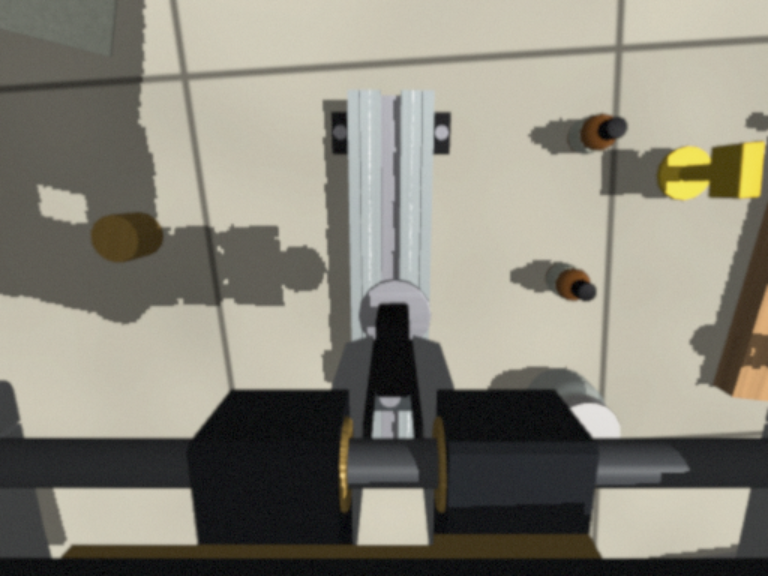

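The wrist view shows the rail's near end at (349–433, 92) with the slot at about 383–400 and the feet at y 130. The collar is over the slot. I'll measure the slot line relative to the post.

Run:
```python
from h import *
g=dict(np.load('w4.npz'));P=cloud(g)
for v in (70,110,150,175):
    b=g['img'][v-3:v+4].astype(int).mean(0).mean(1); print(v,'u225..295',b[225:295].round().astype(int).tolist())
    z=np.nanmedian(P[v-5:v+6,225:295,2],0); print('  z',(z*1000).round().astype(int).tolist())
m=wingpose(g,248,275,200,262,.2035,40)
o=np.array([.541,-.1361]);print(o)
```

```text
70 u225..295 [92, 92, 92, 92, 92, 100, 135, 181, 193, 194, 195, 195, 194, 187, 174, 190, 197, 198, 197, 197, 202, 208, 200, 196, 195, 193, 193, 193, 192, 185, 180, 181, 182, 182, 182, 183, 171, 123, 96, 94, 95, 114, 155, 185, 197, 198, 196, 194, 196, 202, 210, 205, 201, 201, 200, 187, 167, 189, 199, 200, 200, 200, 200, 198, 195, 189, 188, 188, 189, 188]
  z [-1, 0, -1, 0, 0, 0, -1, 38, 38, 39, 38, 38, 38, 38, 37, 38, 38, 38, 39, 38, 39, 38, 38, 38, 39, 38, 38, 38, 38, 30, 30, 29, 30, 30, 29, 30, 30, 30, 30, 30, 30, 30, 39, 38, 38, 39, 38, 39, 38, 39, 38, 38, 38, 38, 38, 39, 32, 39, 38, 39, 39, 38, 38, 38, 38, 0, 0, -1, -1, -1]
110 u225..295 [90, 90, 90, 90, 89, 91, 104, 145, 179, 186, 188, 188, 188, 187, 178, 160, 181, 191, 191, 193, 203, 218, 201, 192, 191, 188, 188, 190, 184, 175, 173, 176, 177, 176, 177, 177, 164, 116, 90, 89, 92, 122, 172, 190, 193, 194, 192, 192, 199, 209, 200, 197, 197, 196, 188, 170, 176, 190, 194, 194, 194, 194, 194, 193, 189, 189, 189, 189, 189, 189]
  z [-1, 0, -1, -1, 0, -1, -1, 38, 38, 38, 38, 38, 38, 39, 38, 39, 38, 39, 38, 38, 38, 38, 38, 39, 39, 38, 38
[... 883 characters left out ...]
177, 168, 166, 181, 187, 188, 197, 209, 199, 187, 184, 182, 184, 186, 179, 160, 166, 171, 172, 170, 169, 167, 153, 107, 84, 83, 99, 138, 172, 183, 186, 185, 187, 194, 203, 195, 191, 191, 190, 179, 158, 177, 187, 187, 187, 187, 187, 189, 191, 192, 192, 191, 191, 191, 191, 191]
  z [-1, -1, -1, -1, -1, -1, -1, -1, -1, 38, 39, 39, 38, 39, 39, 38, 39, 38, 38, 38, 38, 38, 39, 39, 38, 39, 38, 38, 38, 30, 30, 30, 30, 30, 30, 29, 30, 30, 30, 30, 30, 30, 38, 39, 38, 38, 39, 38, 38, 39, 38, 38, 39, 39, 38, 39, 39, 39, 39, 39, 39, 38, 0, 0, -1, -1, -1, 0, 0, 0]
mask 1485 [ 537.6 -135.8] [16.8 37.8] 86.6
cloud 1351 [ 0.5395 -0.136   0.2059] z med 0.2029 [ 540.8 -136. ] [15.8 32.8] 86.5
[ 0.541  -0.1361]
```

Run:
```python
from h import *
g=dict(np.load('w4.npz'))
P=cloud(g); A=[];B=[]
for v in range(66,178,3):
    i=g['img'][v-1:v+2].astype(float).mean(0).mean(1)
    z=np.nanmedian(P[v-1:v+2,:,2],0)
    sl=[u for u in range(235,285) if z[u]<.034 and z[u]>.02 and abs(u-260)<9]
    rl=[u for u in range(215,305) if z[u]>.034 and z[u]<.045]
    A.append(onz(g,[[ (min(sl)+max(sl))/2,v]],.0385)[0]); B.append(onz(g,[[(min(rl)+max(rl))/2,v]],.0385)[0])
    if v%15==6: print(v,min(sl),max(sl),min(rl),max(rl), 'w',np.linalg.norm(onz(g,[[min(sl)-.5,v]],.0385)-onz(g,[[max(sl)+.5,v]],.0385)).round(4),np.linalg.norm(onz(g,[[min(rl)-.5,v]],.0385)-onz(g,[[max(rl)+.5,v]],.0385)).round(4))
for n,Q in(('slot',A),('rail',B)):
    Q=np.array(Q);p=np.polyfit(Q[:,0],Q[:,1],1);print(n,'deg',np.degrees(np.arctan(p[0])),'y@.541',np.polyval(p,.541),'y@.4',np.polyval(p,.45),Q[:,0].min(),Q[:,0].max(),'res',np.std(Q[:,1]-np.polyval(p,Q[:,0])))
```

```text
66 254 266 232 289 w 0.0135 0.0601
81 254 266 232 288 w 0.0136 0.0597
96 254 266 232 288 w 0.0138 0.0603
111 254 266 232 288 w 0.0139 0.061
126 254 266 233 287 w 0.0141 0.0595
141 254 266 233 287 w 0.0142 0.0601
156 254 266 233 287 w 0.0144 0.0608
171 254 266 234 286 w 0.0145 0.0593
slot deg -3.48538486614504 y@.541 -0.13785676293096188 y@.4 -0.13231426344983854 0.4145925137520965 0.5306630995412164 res 7.513239442476423e-08
rail deg -3.6895535916348416 y@.541 -0.13812399672974626 y@.4 -0.13225595139578475 0.41462352128203483 0.5306630995412164 res 0.00019753228914367465
```

```bash
python3 -m creep '{"translation":[[0,-1.7,-10],[0,-1.7,-30],[0,-1.7,-50],[0,-1.7,-65],[0,-1.7,-73]],"yaw":[-0.003,-0.003,-0.003,-0.003,-0.003],"gripper":[255,255,255,255,255]}'
python3 -m creep '{"translation":[[0,0,0],[0,0,0],[0,0,0]],"yaw":[0,0,0],"gripper":[255,255,255]}'
python3 - <<'E'
from h import *
o=ctrl.get_obs();print(o['ee_pos'],o['eef_rot'],o['force'],o['moment'])
E
```

```text
time_s: 8.68
ee_pos: [0.5402, -0.136, 0.1147]
eef_rot: [-3.141, -0.009, 3.081]
force: [-0.1, 0.4, -2.7]
grip_width: 0.0129
time_s: 8.93
ee_pos: [0.5406, -0.1357, 0.1154]
eef_rot: [-3.14, -0.008, 3.082]
force: [0.2, 0.4, -0.2]
grip_width: 0.0134
[ 0.54062025 -0.13567704  0.11539321] [-3.1403551  -0.00765866  3.08190903] [ 0.15594567  0.36277943 -0.19603075] [ 0.0236014  -0.00244919 -0.01113735]
```

```bash
python3 -m creep '{"translation":[[0.5,-2.2,0],[0.5,-2.2,0],[0.5,-2.2,0]],"yaw":[-0.003,-0.003,-0.003],"gripper":[255,255,255]}'
python3 -m creep '{"translation":[[0,0,0],[0,0,0]],"yaw":[0,0],"gripper":[255,255]}'
python3 - <<'E'
from h import *
o=ctrl.get_obs();print(o['ee_pos'],o['eef_rot'],o['force'],o['moment'])
E
```

```text
time_s: 9.18
ee_pos: [0.5414, -0.1381, 0.116]
eef_rot: [-3.14, -0.007, 3.079]
force: [-0.0, 0.8, -1.4]
grip_width: 0.0132
time_s: 9.35
ee_pos: [0.5415, -0.1382, 0.1163]
eef_rot: [-3.14, -0.006, 3.079]
force: [-1.2, -0.5, -1.2]
grip_width: 0.013
[ 0.54150187 -0.13815999  0.1163148 ] [-3.13994246 -0.00614374  3.07858588] [-1.15262631 -0.50950459 -1.19178949] [ 0.0733577   0.0439911  -0.01631662]
```

```bash
python3 -m creep '{"translation":[[0,0.3,-1],[0,0.3,-2],[0,0.3,-3],[0,0.3,-4],[0,0.3,-5]],"yaw":[0,0,0,0,0],"gripper":[255,255,255,255,255]}'
python3 -m creep '{"translation":[[0,0,-0.5],[0,0,-1]],"yaw":[0,0],"gripper":[255,255]}'
```

```text
time_s: 9.77
ee_pos: [0.5416, -0.1379, 0.1113]
eef_rot: [-3.14, -0.006, 3.079]
force: [0.0, -0.3, 6.6]
grip_width: 0.0127
time_s: 9.93
ee_pos: [0.5421, -0.1382, 0.1111]
eef_rot: [-3.139, -0.004, 3.079]
force: [-0.3, -0.3, 9.1]
grip_width: 0.013
```

```bash
python3 -m creep '{"translation":[[0,0,-0.5],[0,0,-1],[0,0,-1.5]],"yaw":[0,0,0],"gripper":[255,255,255]}'
```

```text
time_s: 10.18
ee_pos: [0.5429, -0.1385, 0.111]
eef_rot: [-3.138, -0.002, 3.079]
force: [-1.0, -0.2, 13.9]
grip_width: 0.0133
```

```bash
python3 - <<'E'
from h import *
o=ctrl.get_obs();print(o['ee_pos'],o['eef_rot'],o['force'],o['moment'])
E
python3 -m creep '{"translation":[[0,0,1],[0,0,2.5],[0,0,2.5]],"yaw":[0,0,0],"gripper":[255,255,255]}'
python3 - <<'E'
from h import *
o=ctrl.get_obs();print(o['ee_pos'],o['eef_rot'],o['force'],o['moment'])
s=grab('side');np.savez('s5.npz',**s);t=grab('top');np.savez('t5.npz',**t);w=grab('wrist');np.savez('w5.npz',**w)
P=cloud(w)
# rail/slot and collar in wrist view
c=cv2.resize(w['img'][120:290,180:340],None,fx=3.5,fy=3.5,interpolation=cv2.INTER_CUBIC); save(c,'w5.png')
E
```

```text
[ 0.54290303 -0.13849202  0.11095422] [-3.13848184e+00 -1.71101081e-03  3.07859482e+00] [-0.95122312 -0.15989496 13.86184169] [ 0.00434574  0.30212277 -0.04740619]
time_s: 10.43
ee_pos: [0.5429, -0.1385, 0.1135]
eef_rot: [-3.139, -0.002, 3.079]
force: [0.4, -0.1, -1.2]
grip_width: 0.0127
[ 0.542854   -0.13846682  0.11349645] [-3.13855662e+00 -1.83483667e-03  3.07852191e+00] [ 0.40905948 -0.08766285 -1.18848578] [ 0.08637693 -0.01618753 -0.00067692]
```

View pics/w5.png

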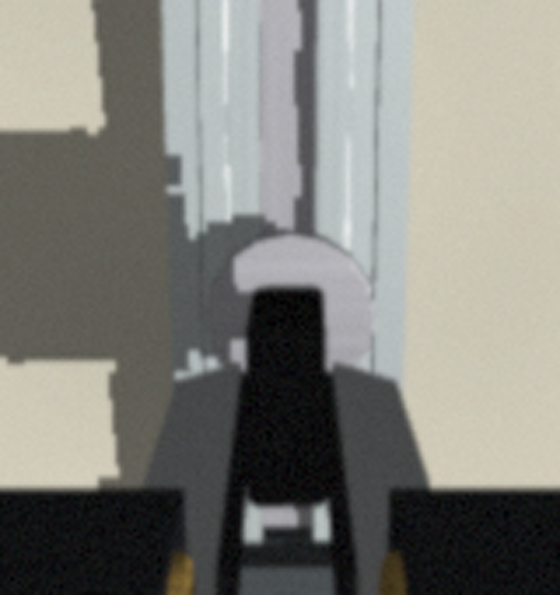

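The view shows the collar's right edge at x 373 and its left part in shadow. The slot centre is at about 288 and the rail edges at 163 and 412, so it looks nearly aligned. I'll quantify that with depth.

Run:
```python
from h import *
w=dict(np.load('w5.npz'));P=cloud(w);Z=P[...,2]
print('z bands',np.histogram(Z[180:225,225:295],bins=np.arange(.02,.14,.004)))
A=[]
for v in range(124,180,4):
    z=np.nanmedian(P[v-1:v+2,:,2],0)
    sl=[u for u in range(245,280) if .02<z[u]<.034]; rl=[u for u in range(205,315) if .034<z[u]<.045]
    if not sl: continue
    e=[onz(w,[[x,v]],.0385)[0] for x in (min(sl)-.5,max(sl)+.5,min(rl)-.5,max(rl)+.5)]
    A.append([v,(e[0]+e[1])[0]/2*1e3,(e[0]+e[1])[1]/2*1e3,(e[2]+e[3])[1]/2*1e3,np.linalg.norm(e[0]-e[1])*1e3,np.linalg.norm(e[2]-e[3])*1e3])
A=np.array(A);print(A[::4].round(1)); ps=np.polyfit(A[:,1],A[:,2],1);pr=np.polyfit(A[:,1],A[:,3],1)
print('slot ang',np.degrees(np.arctan(ps[0])),'y at .5425',np.polyval(ps,542.5),'rail',np.degrees(np.arctan(pr[0])),np.polyval(pr,542.5))
m=(Z>.054)&(Z<.070)&(np.abs(P[...,0]-.5425)<.03)&(np.abs(P[...,1]+.138)<.03)
zc=np.median(Z[m]);vs,us=np.nonzero(m);print('collar z',zc,m.sum())
pts=[]
for v in np.unique(vs):
    k=us[vs==v]; a=onz(w,[[k.min()-.5,v],[k.max()+.5,v]],zc)*1e3; print(v,k.min(),k.max(),a[:,:2].round(1).tolist()) if v%4==0 else 0
    pts+= [a[0,:2],a[1,:2]]
from scipy.optimize import least_squares
pts=np.array(pts);r=least_squares(lambda c:np.hypot(*(pts-c).T)-20,[542,-138],loss='soft_l1');print('collar centre',r.x,'res',np.std(r.fun))
m=wingpose(w,245,282,195,262,.127,40)
```

```text
z bands (array([   0,    0,  104,   17, 1272,   16,    0,    0,    7,  303,  747,
          0,    0,    0,    0,    0,    0,    0,    0,   13,   29,   32,
         35,   32,   38,   41,  303,    0,    0]), array([0.02 , 0.024, 0.028, 0.032, 0.036, 0.04 , 0.044, 0.048, 0.052,
       0.056, 0.06 , 0.064, 0.068, 0.072, 0.076, 0.08 , 0.084, 0.088,
       0.092, 0.096, 0.1  , 0.104, 0.108, 0.112, 0.116, 0.12 , 0.124,
       0.128, 0.132, 0.136]))
[[ 124.   475.2 -133.8 -134.2   14.2   60.2]
 [ 140.   488.3 -135.  -134.6   13.5   60. ]
 [ 156.   501.7 -135.9 -135.9   13.7   59.9]
 [ 172.   515.5 -136.7 -136.3   13.9   59.8]]
slot ang -3.999531661267694 y at .5425 -138.68902585475774 rail -3.4911867909937824 -138.10518619281106
collar z 0.06040466006959046 1060
188 252 273 [[524.6, -145.3], [525.7, -127.7]]
192 246 279 [[527.6, -150.4], [529.3, -123.0]]
196 243 282 [[530.7, -153.1], [532.8, -120.7]]
200 241 285 [[534.0, -155.0], [536.3, -118.5]]
204 240 285 [[537.3, -156.0], [539.6, -118.6]]
208 239 286 [[540.6, -157.1], [543.0, -118.0]]
212 239 286 [[544.0, -157.4], [546.4, -118.1]]
216 240 285 [[547.4, -156.9], [549.8, -119.1]]
220 242 284 [[551.0, -155.5], [553.2, -120.1]]
224 249 281 [[554.8, -150.0], [556.5, -122.7]]
collar centre [ 542.97013237 -137.42600392] res 0.5533988047372926
mask 1571 [ 539.1 -138.1] [20.5 37.8] 86.4
cloud 1428 [ 0.5408 -0.1382  0.1312] z med 0.1261 [ 542.4 -138.3] [15.7 32.9] 85.6
```

The collar reads about 0.9 mm to +y of the slot. The moment signal is inconclusive, so I'll press lightly and sweep −y first, then +y if needed.

```bash
python3 -m creep '{"translation":[[0,-0.3,-1.5],[0,-0.3,-2.8],[0,-0.6,-2.8],[0,-0.9,-2.8]],"yaw":[0,0,0,0],"gripper":[255,255,255,255]}'
python3 -m creep '{"translation":[[0,-0.2,-0.3],[0,-0.4,-0.3],[0,-0.6,-0.3]],"yaw":[0,0,0],"gripper":[255,255,255]}'
python3 - <<'E'
from h import *
o=ctrl.get_obs();print(o['ee_pos'],o['eef_rot'],o['force'],o['moment'])
E
```

```text
time_s: 10.92
ee_pos: [0.5426, -0.1393, 0.1101]
eef_rot: [-3.139, -0.003, 3.079]
force: [0.6, 0.6, -1.0]
grip_width: 0.0132
time_s: 11.17
ee_pos: [0.5426, -0.14, 0.1098]
eef_rot: [-3.139, -0.003, 3.079]
force: [0.5, -0.2, -2.3]
grip_width: 0.0133
[ 0.54262139 -0.13995567  0.10982383] [-3.13874129e+00 -2.69062327e-03  3.07853624e+00] [ 0.48215929 -0.17658563 -2.33539271] [ 0.02821952 -0.02258248  0.02198061]
```

It has dropped into the slot: z is below lip level with no load.

```bash
python3 -m creep '{"translation":[[0,0.3,-1.2],[0,0.3,-2.4],[0,0.3,-3.6],[0,0.3,-4.8]],"yaw":[0,0,0,0],"gripper":[255,255,255,255]}'
python3 -m creep '{"translation":[[0,0,-0.7],[0,0,-1.4],[0,0,-1.8]],"yaw":[0,0,0],"gripper":[255,255,255]}'
python3 - <<'E'
from h import *
o=ctrl.get_obs();print(o['ee_pos'],o['eef_rot'],o['force'],o['moment'])
E
```

```text
time_s: 11.5
ee_pos: [0.5426, -0.1396, 0.1049]
eef_rot: [-3.139, -0.003, 3.079]
force: [-0.3, -0.3, -1.4]
grip_width: 0.0128
time_s: 11.75
ee_pos: [0.5427, -0.1397, 0.1032]
eef_rot: [-3.139, -0.002, 3.079]
force: [-0.2, 0.3, 2.3]
grip_width: 0.0126
[ 0.54272985 -0.13965725  0.1031732 ] [-3.13868740e+00 -2.41800702e-03  3.07859480e+00] [-0.16583093  0.33524454  2.32764753] [0.02505791 0.04930123 0.04110905]
```

```bash
python3 -m creep '{"translation":[[4,-0.2,0.6],[8,-0.5,0.6],[12,-0.75,0.6],[16,-1.0,0.6],[20,-1.25,0.6]],"yaw":[0,0,0,0,0],"gripper":[255,255,255,255,255]}'
python3 -m creep '{"translation":[[4,-0.25,0],[8,-0.5,0],[12,-0.75,0],[15,-0.95,0],[17,-1.07,0]],"yaw":[0,0,0,0,0],"gripper":[255,255,255,255,255]}'
python3 - <<'E'
from h import *
o=ctrl.get_obs();print(o['ee_pos'],o['eef_rot'],o['force'],o['moment'])
w=grab('top');P=cloud(w);np.savez('t6.npz',**w)
w=grab('wrist');np.savez('w6.npz',**w)
E
```

```text
time_s: 12.17
ee_pos: [0.5632, -0.1409, 0.1036]
eef_rot: [-3.139, -0.003, 3.079]
force: [0.9, 0.1, -1.1]
grip_width: 0.0134
time_s: 12.58
ee_pos: [0.5806, -0.142, 0.1036]
eef_rot: [-3.139, -0.003, 3.079]
force: [0.5, -0.4, -0.7]
grip_width: 0.0132
[ 0.58056266 -0.14201578  0.10359236] [-3.13874267e+00 -2.54249049e-03  3.07863582e+00] [ 0.51983177 -0.36755275 -0.70864204] [ 0.04184973 -0.03816248  0.02556702]
```

```bash
python3 -m creep '{"translation":[[1.2,-0.08,0],[2.4,-0.15,0],[3.6,-0.23,0],[4.8,-0.3,0],[6,-0.38,0]],"yaw":[0,0,0,0,0],"gripper":[255,255,255,255,255]}'
python3 -m creep '{"translation":[[0.5,-0.03,0],[1,-0.06,0],[1.5,-0.1,0]],"yaw":[0,0,0],"gripper":[255,255,255]}'
```

```text
time_s: 13.1
ee_pos: [0.5865, -0.1424, 0.1036]
eef_rot: [-3.139, -0.002, 3.079]
force: [-0.2, -0.6, -1.9]
grip_width: 0.0129
time_s: 13.35
ee_pos: [0.5881, -0.1425, 0.1036]
eef_rot: [-3.139, -0.002, 3.079]
force: [-0.2, -0.1, -1.0]
grip_width: 0.013
```

```bash
python3 -m creep '{"translation":[[0.5,-0.03,0],[1,-0.06,0],[1.5,-0.1,0]],"yaw":[0,0,0],"gripper":[255,255,255]}'
```

```text
time_s: 13.6
ee_pos: [0.5896, -0.1426, 0.1036]
eef_rot: [-3.139, -0.003, 3.079]
force: [-1.2, -0.2, -0.5]
grip_width: 0.0131
```

```bash
python3 -m creep '{"translation":[[0.4,-0.03,0],[0.8,-0.05,0],[1,-0.06,0]],"yaw":[0,0,0],"gripper":[255,255,255]}'
```

```text
time_s: 13.85
ee_pos: [0.5906, -0.1426, 0.1036]
eef_rot: [-3.139, -0.003, 3.079]
force: [-0.3, 0.2, -1.4]
grip_width: 0.0131
```

```bash
python3 -m creep '{"translation":[[0.4,-0.03,0],[0.8,-0.05,0],[1,-0.06,0]],"yaw":[0,0,0],"gripper":[255,255,255]}'
```

```text
time_s: 14.1
ee_pos: [0.5916, -0.1427, 0.1036]
eef_rot: [-3.139, -0.003, 3.079]
force: [-1.0, -1.1, -1.1]
grip_width: 0.0132
```

```bash
python3 -m creep '{"translation":[[0.4,-0.03,0],[0.8,-0.05,0],[0.8,-0.05,0]],"yaw":[0,0,0],"gripper":[255,255,255]}'
```

```text
time_s: 14.35
ee_pos: [0.5924, -0.1427, 0.1036]
eef_rot: [-3.139, -0.003, 3.079]
force: [0.4, -0.5, -1.1]
grip_width: 0.0128
```

```bash
python3 -m creep '{"translation":[[0.4,-0.03,0],[0.8,-0.05,0],[0.8,-0.05,0]],"yaw":[0,0,0],"gripper":[255,255,255]}'
python3 - <<'E'
from h import *
w=dict(np.load('w6.npz'))
t=dict(np.load('t6.npz'));P=cloud(t);Z=P[...,2];m=(Z>.049)&(Z<.059)&(P[...,0]>.595)&(P[...,0]<.66)&(np.abs(P[...,1]+.143)<.035)
m=cv2.morphologyEx(m.astype(np.uint8),cv2.MORPH_OPEN,np.ones((3,3)))>0
q=(P[m][:,:2]*1000).astype(np.float32);print(m.sum(),cv2.minAreaRect(q),q[:,0].min(),np.percentile(q[:,0],[2,98]))
E
```

```text
time_s: 14.6
ee_pos: [0.5932, -0.1428, 0.1036]
eef_rot: [-3.139, -0.003, 3.079]
force: [-0.5, 0.8, -1.0]
grip_width: 0.0129Traceback (most recent call last):
  File "<stdin>", line 5, in <module>
    return umr_minimum(a, axis, None, out, keepdims, initial, where)
ValueError: zero-size array to reduction operation minimum which has no identity
```

```bash
python3 -m creep '{"translation":[[0.4,-0.03,0],[0.8,-0.05,0],[0.8,-0.05,0]],"yaw":[0,0,0],"gripper":[255,255,255]}'
```

```text
time_s: 14.85
ee_pos: [0.594, -0.1429, 0.1036]
eef_rot: [-3.139, -0.003, 3.079]
force: [-2.6, -0.0, -0.3]
grip_width: 0.0132
```

```bash
python3 -m creep '{"translation":[[0.2,-0.01,0],[0.4,-0.02,0],[0.4,-0.02,0]],"yaw":[0,0,0],"gripper":[255,255,255]}'
python3 - <<'E'
from h import *
o=ctrl.get_obs();print(o['ee_pos'],o['force'],o['moment'])
E
```

```text
time_s: 15.1
ee_pos: [0.5944, -0.1429, 0.1036]
eef_rot: [-3.139, -0.003, 3.079]
force: [-3.3, 0.8, -0.2]
grip_width: 0.0131
[ 0.59442301 -0.14287563  0.10363964] [-3.33980289  0.82357113 -0.20655731] [ 0.06217686  0.5831954  -0.01648675]
```

Contact with the stop is felt at x ≈ 0.594. I'll back off a hair and press down.

```bash
python3 -m creep '{"translation":[[-0.8,0.05,-0.8],[-0.8,0.05,-1.8],[-0.8,0.05,-2.8],[-0.8,0.05,-3.6],[-0.8,0.05,-4.2]],"yaw":[0,0,0,0,0],"gripper":[255,255,255,255,255]}' 40
python3 -m creep '{"translation":[[0,0,-0.4],[0,0,-0.8],[0,0,-0.8]],"yaw":[0,0,0],"gripper":[255,255,255]}'
```

```text
time_s: 15.52
ee_pos: [0.594, -0.143, 0.1001]
eef_rot: [-3.138, -0.002, 3.079]
force: [-2.5, -0.8, 7.5]
grip_width: 0.0124
time_s: 15.77
ee_pos: [0.5943, -0.1431, 0.1001]
eef_rot: [-3.138, -0.0, 3.079]
force: [-2.9, -0.2, 6.6]
grip_width: 0.0125
```

```bash
python3 -m creep '{"translation":[[-0.6,0.04,-0.8],[-1.2,0.08,-1.6],[-1.2,0.08,-2],[-1.2,0.08,-2.4]],"yaw":[0,0,0,0],"gripper":[255,255,255,255]}'
python3 - <<'E'
from h import *
o=ctrl.get_obs();print(o['ee_pos'],o['eef_rot'],o['force'],o['moment'])
E
```

```text
time_s: 16.1
ee_pos: [0.5936, -0.1432, 0.0985]
eef_rot: [-3.138, 0.001, 3.079]
force: [-1.1, 0.8, 8.2]
grip_width: 0.0124
[ 0.593616   -0.1431747   0.09847501] [-3.13768417e+00  1.23402524e-03  3.07866185e+00] [-1.10129411  0.794922    8.19969679] [ 0.09269124  0.52207417 -0.03615032]
```

```bash
python3 -m creep '{"translation":[[-0.2,0,-0.9],[-0.2,0,-0.9],[-0.2,0,-0.9],[-0.2,0,-0.9],[-0.2,0,-0.9]],"yaw":[-0.06,-0.14,-0.22,-0.3,-0.38],"gripper":[255,255,255,255,255]}'
python3 - <<'E'
from h import *
o=ctrl.get_obs();print(o['ee_pos'],o['eef_rot'],o['force'],o['moment'])
E
```

```text
time_s: 16.52
ee_pos: [0.5939, -0.143, 0.0984]
eef_rot: [-3.138, 0.003, 2.695]
force: [-3.0, 0.9, 7.1]
grip_width: 0.0128
[ 0.5938539  -0.14303311  0.09844359] [-3.13825021e+00  2.61144153e-03  2.69488512e+00] [-3.03061774  0.87421882  7.14045975] [0.39248489 0.70611566 0.07953988]
```

```bash
python3 -m creep '{"translation":[[-0.5,0,-1],[-0.8,0,-1],[-0.8,0,-1],[-0.8,0,-1],[-0.8,0,-1]],"yaw":[-0.08,-0.16,-0.24,-0.32,-0.4],"gripper":[255,255,255,255,255]}'
python3 - <<'E'
from h import *
o=ctrl.get_obs();print(o['ee_pos'],o['eef_rot'],o['force'],o['moment'])
E
```

```text
time_s: 16.93
ee_pos: [0.5934, -0.1429, 0.0983]
eef_rot: [-3.139, 0.003, 2.291]
force: [-3.0, 1.7, 8.3]
grip_width: 0.0128
[ 0.59342284 -0.14288258  0.09826583] [-3.13922298  0.00347879  2.29108959] [-2.97382599  1.74302484  8.30280761] [0.44422453 0.80652193 0.06038577]
```

```bash
python3 -m creep '{"translation":[[-0.4,-0.1,-0.9],[-0.7,-0.2,-0.9],[-0.7,-0.3,-0.9],[-0.7,-0.3,-0.9],[-0.7,-0.3,-0.9]],"yaw":[-0.08,-0.16,-0.24,-0.32,-0.4],"gripper":[255,255,255,255,255]}'
python3 - <<'E'
from h import *
o=ctrl.get_obs();print(o['ee_pos'],o['eef_rot'],o['force'],o['moment'])
E
```

```text
time_s: 17.35
ee_pos: [0.5931, -0.143, 0.0982]
eef_rot: [-3.14, 0.004, 1.887]
force: [-3.2, 3.1, 7.9]
grip_width: 0.0124
[ 0.59305256 -0.1429988   0.09819456] [-3.14037051  0.00375731  1.88736868] [-3.17419336  3.11411008  7.8677387 ] [0.50207105 0.86200736 0.13631723]
```

```bash
python3 -m creep '{"translation":[[-0.4,0.2,-0.9],[-0.7,0.4,-0.9],[-0.7,0.5,-0.9],[-0.7,0.5,-0.9],[-0.7,0.5,-0.9]],"yaw":[-0.08,-0.16,-0.24,-0.32,-0.385],"gripper":[255,255,255,255,255]}'
python3 - <<'E'
from h import *
o=ctrl.get_obs();print(o['ee_pos'],o['eef_rot'],o['force'],o['moment'])
E
```

```text
time_s: 17.77
ee_pos: [0.5927, -0.1422, 0.0981]
eef_rot: [-3.142, 0.004, 1.498]
force: [-3.7, 3.1, 7.9]
grip_width: 0.0128
[ 0.59269031 -0.14221407  0.09808292] [-3.14150558  0.00352164  1.49846967] [-3.65889157  3.07060829  7.86131607] [0.53676856 0.82231241 0.10769186]
```

```bash
python3 -m creep '{"translation":[[-0.4,0.3,0],[-0.7,0.6,0.2],[-0.7,0.6,0.2]],"yaw":[0.005,0.01,0.01],"gripper":[255,255,255]}'
python3 - <<'E'
from h import *
o=ctrl.get_obs();print(o['ee_pos'],o['eef_rot'],o['force'],o['moment'])
E
```

```text
time_s: 18.02
ee_pos: [0.5924, -0.1415, 0.099]
eef_rot: [3.14, 0.004, 1.509]
force: [-2.5, 0.5, 6.2]
grip_width: 0.0128
[ 0.5923693  -0.14149008  0.09898078] [3.14031955 0.00350369 1.50881906] [-2.51494096  0.49693927  6.23648196] [0.28303414 0.62486228 0.01832352]
```

```bash
python3 -m creep '{"translation":[[0,0,0],[0,0,0],[0,0,0],[0,0,0],[0,0,0]],"yaw":[0,0,0,0,0],"gripper":[210,190,160,120,92]}'
python3 -m creep '{"translation":[[0,0,0],[0,0,2],[0,0,12],[0,0,30],[0,0,55]],"yaw":[0,0,0,0,0],"gripper":[92,92,92,92,92]}'
python3 -m creep '{"translation":[[-10,0,30],[-30,0,60],[-50,0,75],[-60,0,75],[-60,0,75]],"yaw":[0,0,0,0,0],"gripper":[92,92,92,92,92]}'
python3 - <<'E'
from h import *
o=ctrl.get_obs();print(o['ee_pos'],o['eef_rot'],o['force'])
w=grab('wrist');t=grab('top');s=grab('side');np.savez('w9.npz',**w);np.savez('t9.npz',**t);np.savez('s9.npz',**s)
tc=cv2.resize(t['img'][130:250,285:335],(250,600),interpolation=cv2.INTER_CUBIC)
sc=cv2.resize(s['img'][180:300,220:360],(544,450),interpolation=cv2.INTER_CUBIC)
save(np.hstack([tc,np.vstack([sc,np.zeros((150,544,3),np.uint8)])]),'e1.png'); save(w['img'],'e2.png')
E
```

```text
time_s: 18.43
ee_pos: [0.5924, -0.1415, 0.0988]
eef_rot: [3.14, 0.003, 1.509]
force: [0.2, 0.3, 0.1]
grip_width: 0.0399
time_s: 18.85
ee_pos: [0.5917, -0.1413, 0.1537]
eef_rot: [-3.14, 0.003, 1.509]
force: [0.3, 0.1, 0.6]
grip_width: 0.0599
time_s: 19.27
ee_pos: [0.5309, -0.1415, 0.2311]
eef_rot: [3.14, 0.004, 1.508]
force: [0.7, -0.5, 0.2]
grip_width: 0.0599
[ 0.53090508 -0.14145424  0.23107418] [3.13989216 0.00377908 1.50836342] [ 0.65468038 -0.47334484  0.17072457]
```

View pics/e2.png

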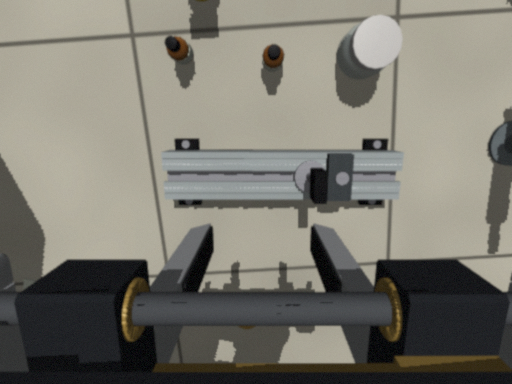

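View pics/e1.png

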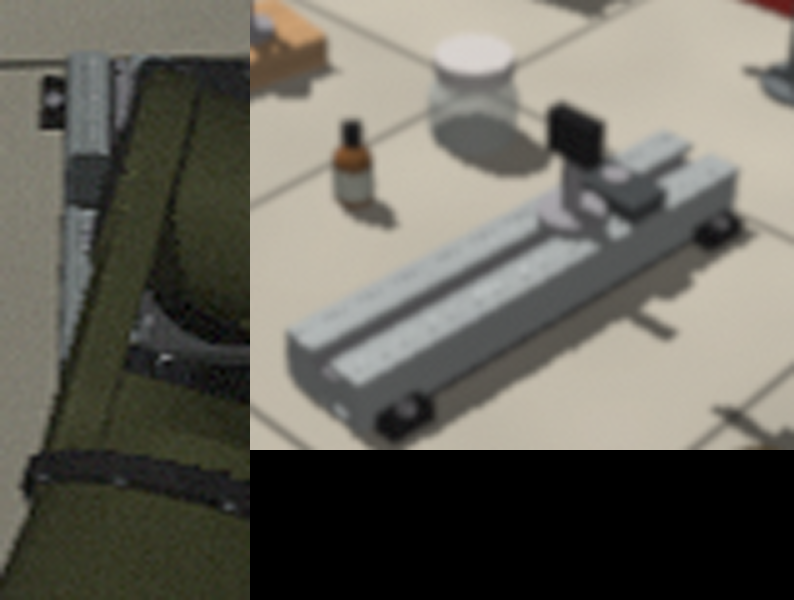

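The post stands upright with the wing across the slot, right beside the stop: the wing is at (318,185) and the stop at (340,176). I'll measure the gap, height and angle.

Run:
```python
from h import *
from scipy.optimize import least_squares
w=dict(np.load('w9.npz'));P=cloud(w)
wingpose(w,305,330,160,210,.113,40)
a=np.radians(-3.6);d=np.array([np.cos(a),np.sin(a)]);n=np.array([-d[1],d[0]])
q=P.reshape(-1,3);X=(q[:,:2]-[.558,-.1385])@np.c_[d,n]*1e3;z=q[:,2]
m=(np.abs(X[:,1])<45)&(X[:,0]>-160)&(X[:,0]<170)
r=m&(z>.035)&(z<.042);print('rail z',np.median(z[r]),'y mid',(np.percentile(X[r,1],1)+np.percentile(X[r,1],99))/2,'x ends',np.percentile(X[r,0],[.3,99.7]))
s=m&(z>.049)&(z<.059)&(X[:,0]>30);print('stop x,y,z',np.percentile(X[s,0],[3,97]),np.percentile(X[s,1],[3,97]),np.median(z[s]))
c=m&(z>.030)&(z<.0348)&(X[:,0]>0)&(X[:,0]<60);print('low',c.sum())
for k in range(8,62,4):
    b=m&(np.abs(X[:,0]-k)<2);print(k,'z by y',[ (round(float(np.median(z[b&(np.abs(X[:,1]-y)<2.5)]))*1e3,1) if (b&(np.abs(X[:,1]-y)<2.5)).any() else None) for y in range(-25,30,5)])
t=m&(z>.105)&(z<.12);print('wing top',t.sum(),X[t].mean(0),np.median(z[t]),cv2.minAreaRect(X[t].astype(np.float32)))
print('d vs start: bottles/jar', [ (nme,P[v,u].round(3)) for nme,u,v in (('d2',177,44),('d1',273,55),('jar',377,40))])
```

```text
mask 587 [ 590.2 -133.9] [43.4 18.8] 86.4
cloud 465 [ 0.5919 -0.1391  0.112 ] z med 0.1123 [ 592.5 -139.8] [33. 14.] 87.6
rail z 0.03836931119577003 y mid 0.014054852275506846 x ends [-149.11162459  149.44588704]
stop x,y,z [55.21860956 83.51143863] [-27.15311041  27.06849374] 0.05265426278091606
low 18
8 z by y [38.6, 38.2, 38.9, 38.0, 26.4, 26.4, 294.9, 38.5, 363.3, 362.9, 362.4]
12 z by y [38.3, 38.5, 38.6, 38.3, 26.7, 26.3, 294.7, 38.4, 363.2, 363.0, 362.3]
16 z by y [38.6, 38.9, 38.6, 38.3, 32.1, 44.1, 294.9, 38.9, 363.2, 363.0, 362.4]
20 z by y [38.6, 38.2, 38.3, 47.0, 47.1, 47.1, 47.0, 46.7, 363.2, 362.7, 362.4]
24 z by y [38.6, 37.9, 47.0, 46.9, 47.0, 46.8, 46.8, 47.2, 363.2, 362.5, 362.4]
28 z by y [38.6, 39.4, 95.2, 99.6, 95.4, 92.9, 93.6, 99.3, 112.2, 361.8, 361.7]
32 z by y [38.2, 39.0, 111.3, 112.0, 112.1, 112.7, 112.2, 112.3, 106.5, 356.2, 353.9]
36 z by y [38.6, 37.6, 112.6, 112.5, 112.2, 112.6, 112.2, 112.4, 104.9, 43.2, 352.2]
40 z by y [None, None, 112.3, 112.1, 112.5, 112.3, 112.0, 112.0, 98.6, 39.4, 39.2]
44 z by y [None, None, None, None, 344.6, 343.8, 343.0, 343.4, 46.8, 46.1, 39.0]
48 z by y [None, None, None, None, 343.3, 342.7, 342.2, 46.7, 46.1, 339.0, 38.7]
52 z by y [None, None, None, None, None, None, None, 38.4, 38.5, 38.6, 38.7]
56 z by y [52.4, 52.5, 52.5, 52.9, 53.1, 52.3, 52.1, 51.3, 51.5, 50.1, 50.0]
60 z by y [52.7, 52.8, 53.0, 52.6, 52.4, 53.2, 52.6, 52.3, 52.2, 52.6, 52.6]
wing top 485 [34.02109887  1.08543599] 0.11229535739980973 ((34.82141876220703, 0.2637596130371094), (14.564464569091797, 34.16336441040039), 1.2168691158294678)
d vs start: bottles/jar [('d2', array([0.451, 0.016, 0.058])), ('d1', array([ 0.553, -0.002,  0.059])), ('jar', array([0.664, 0.005, 0.064]))]
```

Run:
```python
from h import *
from scipy.optimize import least_squares
w=dict(np.load('w9.npz'));q=cloud(w).reshape(-1,3)
a=np.radians(-3.6);d=np.array([np.cos(a),np.sin(a)]);n=np.array([-d[1],d[0]])
X=(q[:,:2]-[.558,-.1385])@np.c_[d,n]*1e3;z=q[:,2]
c=(z>.0455)&(z<.0485)&(np.hypot(X[:,0]-35,X[:,1])<24); C=X[c]
h=cv2.convexHull(C.astype(np.float32)).reshape(-1,2); h=h[h[:,0]<33]
r=least_squares(lambda p:np.hypot(*(h-p).T)-19.6,[35,0],loss='soft_l1');print('collar',c.sum(),r.x,np.std(r.fun),C[:,0].min(),C[:,0].max())
s=(z>.0505)&(z<.055)&(np.abs(X[:,1])<28)&(X[:,0]>45)&(X[:,0]<90)
print('face', [np.sort(X[s&(np.abs(X[:,1]-y)<3)][:,0])[:3].round(1) for y in (-20,-10,0,10,20)],[np.sort(X[s&(np.abs(X[:,1]-y)<3)][:,0])[-2:].round(1) for y in (-20,-10,0,10,20)])
```

```text
collar 393 [34.73968713  0.46496217] 0.2276217392857205 15.485743699542144 54.938662251570406
face [array([54.8, 54.8, 55. ]), array([55.3, 55.5, 55.6]), array([54.9, 55.1, 55.2]), array([54.8, 54.9, 54.9]), array([54.9, 55.4, 55.5])] [array([84.5, 84.7]), array([83.8, 84.3]), array([84.7, 84.8]), array([83.8, 83.9]), array([84.3, 84.6])]
```

The collar centre is 34.7 mm along the rail and the stop face about 54.7, so the gap is about 0. The height matches the locked state, so I'll hand in.

```bash
python3 -c "
from station import ctrl
print(ctrl.get_obs()['time_s'],ctrl.hand_in())"
```

```text
the job is handed in; nothing more can be done
19.4167 None
```

The wing post is standing locked in the rail, upright and touching the stop or within a few tenths of a mm of it. I handed the job in at 19.4 s on the robot's clock. No verdict was reported.

**What I did:**
- **Grasp:** I squeezed the wing lightly by its ends to centre it, then gripped the flats and lifted the post out of the block.
- **Entering the slot:** The first try came down on a lip at about 14 N (limit 45 N). I backed off, swept about 1.5 mm to −y, and the foot dropped in.
- **At the stop:** I slid it along to a light touch on the stop, about 3 N (limit 15 N). I then pressed it down at about 8–9 N, turned it a quarter clockwise and let go while still slightly pressed.

**Last checks, from the wrist camera's depth:**

| Check | Measured | Should be |
|---|---|---|
| Collar top above rail edges | 8.5 mm | 8.5 mm (locked) |
| Wing top above rail edges | 73.9 mm | 74 mm (locked) |
| Collar centre to stop face | 19.9 mm (±0.7) | 17.5–22.5 mm |
| Post off the slot's middle | about 0.5 mm | within 4 mm |
| Wing angle off square to the slot | about 1.2° | within 12.6° (0.22 rad) |

The collar and wing centres coincide, so the post is upright. The gripper is well clear of everything.

**Limits of the checks:**
- The slot position from the wrist camera was about 1.5 mm off what I felt.
- During the turn, side forces of about 3 N remained from arm compliance.
- The droppers and jar read within about 7 mm of the start, but from rough single-pixel readings.
- I did not measure the weight, beaker, other two posts or the stop for movement. The robot came near none of these except the stop, which was touched only lightly.

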